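# Vent the suction unit's filter chamber and hold its cover shut

### The arm

A 7-joint arm with a two-finger parallel gripper is mounted at the origin on a cart in front of the work surface, level with it; the furniture and walls round the work are solid. World frame = base frame: x ahead of the robot, y to its left, z up, the work surface at z = 0. Lengths are in m, angles in rad, forces in N, time in s.
With the tool pointing down it reaches from about 0.4 to 0.875 m from the base axis. Payload 19.3 kg.
Tool frame: the origin (TCP) lies on the centre line of the jaws, within the pads' length; the fingertips stand 25 mm ahead of it and the grasp point (between the pads) lies 6 mm ahead of it (tips_ahead is the distance from the TCP to the fingertips, in m); z points along the fingers, y is the direction in which the jaws open and shut (so a half turn about z gives the same grasp; the last joint's range is limited). The gripper opens to 85 mm and grips with 20 to 120 N. Pads are 22 mm wide; open, the fingers measure 114 mm over their backs; the gripper's body (76 mm by 85 mm) begins 54 mm behind the grasp point. The pads swing forward as they close: fully open they stand 13 mm farther back than shut.
Start: joints at [-1.282, 0.521, -0.036, 1.599, 0.021, 1.021, -0.113], TCP at [0.219, 0.585, 0.256] pointing down, gripper open.
Joint ranges: [-2.91, 2.91], [-0.3, 2.13], [-1.5, 1.42], [0.17, 2.43], [-1.26, 4.41], [0.16, 1.93], [-2.52, 2.52]. Speed limits (rad/s): [1.89, 1.89, 2.39, 2.39, 3.01, 3.01, 3.01].

### API

Orientations are given as [roll, pitch, yaw] about the fixed x, y, z axes, in that order (R = Rz(yaw) Ry(pitch) Rx(roll)).
In Python, from workcell import observe, grab_frame, job_done, outline_of, tips_ahead gives the robot as it stands. The module is installed in compiled form; this text tells all that it offers.
- The arm moves only by the tool move_arm, never from a script. Its argument "motion" is a list of rows, each a list of 2 entries, a list of its own where there are three numbers: the shift along the world's x, y, z in mm, then the turn, a rotation vector about the world's x, y, z in rad. A call has 1 to 12 rows; each row is the pose to reach, as a shift and turn from the pose commanded when the call began; what a row does not reach only later rows make up. A row lasts 1/8 s, in which the tool goes at most 62.5 mm and 10.7 degrees, less where a joint would pass 70% of its speed; a pose out of reach is approached as far as the arm can. A call with a gripper value outside its range is refused whole. "jaw" is the finger opening in mm, from 0 to 85.4, set as the call begins (left out, the last holds). The fingers move at their own pace and stop on an object; "grip_force" is the grip in N (left out, the last holds). Time passes only in rows, so rows that repeat a pose let the fingers close. It gives the time, the measured TCP pose, the force and the opening at its end, in the units of the state.
- observe(): the state, without advancing time (a new reading comes with each control period).
- grab_frame(name): name is "side" or "top"; returns a dict with "frame" (384x512x3 uint8, red, green, blue), "fx", "fy", "cx", "cy" (pixels), "T" (4x4, takes a point from camera to world coordinates). Camera axes: x right, y down, z forward; pixel columns grow to the right and rows downward; lengths in m; the calibration is good to about 2 mm. A picture is of the moment at which its call begins. There is no depth.
- job_done(): hands the job in, once; it reports no verdict.
Trained networks look in the newest picture that a camera, given by its name, has taken for a name from the list of things; names that differ only in an ending like _2 or _b are one class to them, and where a whole thing is asked for, a point or a joint stands for the part that bears it (a point fixed in the world has none). Each returns a list of dicts, best first, with "score" (0 to 1); they miss things now and then, are a little off and sometimes report something else, mostly with a low value. They report only what shows in the picture. A call takes as long as a camera call.
- outline_of(label, camera): "pixels" (384x512 bool, what is visible of it) and "pixel" ([column, row] in pixels, amid what is visible of it).
The state is a dict: "clock": time; "qpos": joint angles; "qd": joint speeds; "joint_efforts": joint torques, N m; "position": TCP position; "tool_rot": TCP orientation; "force": force on the tool from outside, world axes, zero at the start; "moment": the same for the moment, N m; "grip_width": finger opening in m.
Only numpy, scipy, OpenCV 4.12 (cv2) and the standard library are available. Lean on these libraries where they do the work, as an engineer would, in place of code of your own. Each camera call takes 0.05 s, during which the arm holds its last target.

### The job

Close up the white suction unit's filter chamber. First squeeze the red sprung trigger fully against its fixed black grip to vent the chamber and let it spring right back; then turn the yellow wing fastener on the blue cover clockwise (seen from above) until it lines up with the two white marks, and press the cover down fully home on its frame. Finish while still holding the cover pressed down, with the fastener in line; leave the other things on the table where they stand.

Things in the scene. Friction and masses are not known exactly. Their poses are not given: they have to be found in the camera images.
- housing: the fixed suction unit, a white box 150 (x) x 260 (y) mm, deck 70 mm above the table; origin on the table under its middle, z up; its place and yaw vary. On the deck: black vent grip with red trigger at y = +88 mm, and the blue cover at x = 0, y = -45 mm
- vent_grip (a point): point to squeeze at, axes as the housing's, 128 mm above the table: midway between the outer faces (29 mm apart along x) when squeezed home. Fixed black grip: upright, 20 (x) x 28 (y) mm, top 144 mm above the table, its outer (+x) face 14.5 mm ahead of the point. The trigger's outer (-x) face is at rest 25 mm to -x of the point (29 mm at its top, 143 mm above the table)
- trigger (a joint): angle of the red trigger (7 mm thick, 24 mm wide, 62 mm long; on the -x side of the grip, hinged at its foot 81 mm above the table) in rad: 0 at rest, leaning out to -x; 0.22 squeezed home against the grip. A spring returns it; about 5.5 N at vent_grip's height holds it home
- fastener_grip (a point): middle of the yellow wing at the height to grip, 23 mm above the cover plate and 10 mm below the wing's top; x along the wing, z up. The wing is an upright bar 46 mm long (x), 12 mm thick (y); pinch it across its thickness. It stands at the middle of the cover, turns about a vertical axis through this point and rides down with the cover
- fastener (a joint): fastener angle in rad, positive anticlockwise from above: 0 = wing in line with the white marks, that is along the housing's x axis. Starts 0.95 to 1.4; turn clockwise to 0; it can overshoot to -0.35. Friction about 0.04 N m; stays where left. Unless within about 0.13 of 0 its key under the cover stops the cover some 3 mm down
- cover (a joint): how far the blue cover plate (112 x 126 x 8 mm, upper face 102 mm above the table when raised; two white marks on it along the housing's x axis through the fastener) is pressed down, in m: 0 raised on its springs, 0.010 fully home on the frame. Springs push up with about 3 N raised, 8 N home; it rises when let go
- spray_bottle: bystander: white spray bottle, 60 mm wide, 190 mm tall, origin at its foot; leave alone
- saline_bottle: bystander: white bottle with blue cap, 48 mm wide, 104 mm tall, origin at its foot; leave alone
- timer: bystander: white timer 60 x 64 x 18 mm, origin at its underside; leave alone
- tip_carton: bystander: small white and green carton 46 x 85 x 60 mm, origin at its underside; leave alone
- plaster_roll: bystander: roll of white tape 69 mm wide, 19 mm high, origin at its underside; leave alone
- scissors: bystander: scissors with black handles, 162 mm long, 10 mm high, origin at the underside; leave alone

How it is judged:
By the outcome, as a careful person would: the job done as asked, in the order asked, and still so for the second after the job is handed in, while the arm keeps its last pose, push and grip.
It also fails if it takes over 50 s, if anything falls off the work surface, if the arm or the gripper's body presses on something with over 40 N, if the wrist force passes 120 N, or if a joint passes its speed limit or range.

## Working session

There is one attempt and no reset: what is moved stays moved. The work goes in short steps, Python scripts to look and compute and a tool call to move; the robot and the scene stay as the last step left them, time stands still between calls to the robot, and variables do not carry over. Pictures are saved under pics/ and viewed, and the job is handed in when it is done.

Besides the shell and the picture viewer there is one more tool, called after ">>>" as a command line: name --argument value ..., lists and objects as JSON in quotes. move_arm: Moves the arm, as the interface text tells. Its arguments: {"type":"object","properties":{"motion":{"type":"array"},"jaw":{"type":"number"},"grip_force":{"type":"number"}},"required":["motion"]}

```bash
mkdir -p pics
python3 - <<'E'
from workcell import *
import cv2,pickle
d={}
for n in("side","top"):
    f=grab_frame(n); d[n]=f; cv2.imwrite(f"pics/{n}0.png",f["frame"][:,:,::-1])
    print(n,f["fx"],f["fy"],f["cx"],f["cy"],f["T"])
    for l in("housing","cover","fastener","trigger","vent_grip"):
        for o in outline_of(l,n)[:2]: print(l,o["score"],o["pixel"],o["pixels"].sum()); d[n,l,]=o if (n,l) not in d else 0
pickle.dump(d,open("d0.pkl","wb"))
s=observe();print(s, tips_ahead)
E
```

```text
side 484.74351759841153 484.74351759841153 258.9178282800914 199.28387827527726 [[ 0.99458689 -0.08291514  0.06262581  0.41717169]
 [-0.10205783 -0.66627803  0.73868653 -1.14544432]
 [-0.01952209 -0.7410794  -0.67113353  1.13194954]
 [ 0.          0.          0.          1.        ]]
housing 0.88 [261.0, 232.6] 3689
cover 0.68 [261.3, 227.4] 1138
fastener 0.61 [258.8, 229.9] 3753
fastener 0.58 [265.0, 226.0] 102
trigger 0.48 [245.4, 194.1] 33
vent_grip 0.68 [257.8, 231.8] 3703
top 377.8503021709588 377.8503021709588 260.07614853019464 193.03208501508328 [[-0.01592584 -0.9975413   0.06824747  0.43320191]
 [-0.9998428   0.01642027  0.00668984 -0.0201353 ]
 [-0.00779403 -0.0681302  -0.99764599  1.35790842]
 [ 0.          0.          0.          1.        ]]
housing 0.76 [280.8, 198.4] 3347
cover 0.84 [292.8, 192.7] 1285
cover 0.36 [297.4, 193.8] 73
fastener 0.48 [296.3, 196.4] 100
trigger 0.42 [257.1, 202.1] 34
vent_grip 0.95 [279.9, 194.9] 3350
{'clock': 0.6, 'qpos': array([-1.28219802,  0.52140873, -0.03630915,  1.59952404,  0.02121203,
        1.02111507, -0.1127974 ]), 'qd': array([-7.49051725e-04, -5.36394364e-04,  1.29894169e-03,  4.74669182e-04,
        3.50011938e-04, -7.84106156e-05, -1.11168791e-03]), 'joint_efforts': array([-1.81146330e-03, -9.26506019e+01,  1.97594158e+00, -3.70172918e+01,
        1.78408250e-02,  1.78143950e-03,  3.52328743e-05]), 'position': array([0.21948203, 0.58516766, 0.25627662]), 'tool_rot': array([-3.14152323e+00,  1.13722713e-05,  2.78276867e+00]), 'force': array([-0.41290626, -0.69791664,  1.00376447]), 'moment': array([-0.00990286,  0.00572456, -0.01842811]), 'grip_width': 0.08523935683066372} 0.025
```

Run:
```python
import cv2
a=cv2.imread("pics/side0.png");cv2.imwrite("pics/s1.png",cv2.resize(a[150:300,160:360],None,fx=4,fy=4,interpolation=cv2.INTER_CUBIC))
a=cv2.imread("pics/top0.png");cv2.imwrite("pics/t1.png",cv2.resize(a[125:275,190:390],None,fx=4,fy=4,interpolation=cv2.INTER_CUBIC))
```

```text
(no output)
```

View pics/side0.png

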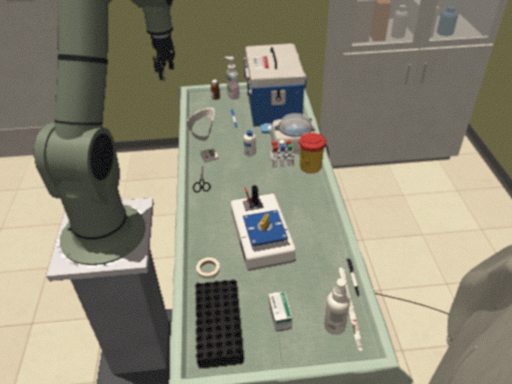

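View pics/top0.png

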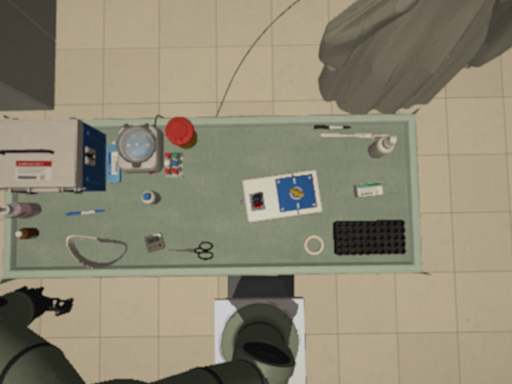

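```bash
sleep 1
```

```text
(no output)
```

View pics/s1.png

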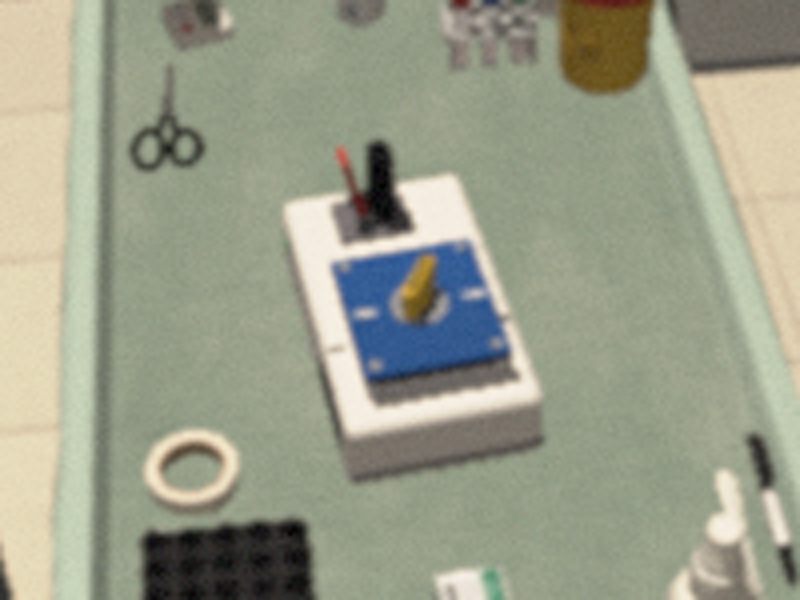

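View pics/t1.png

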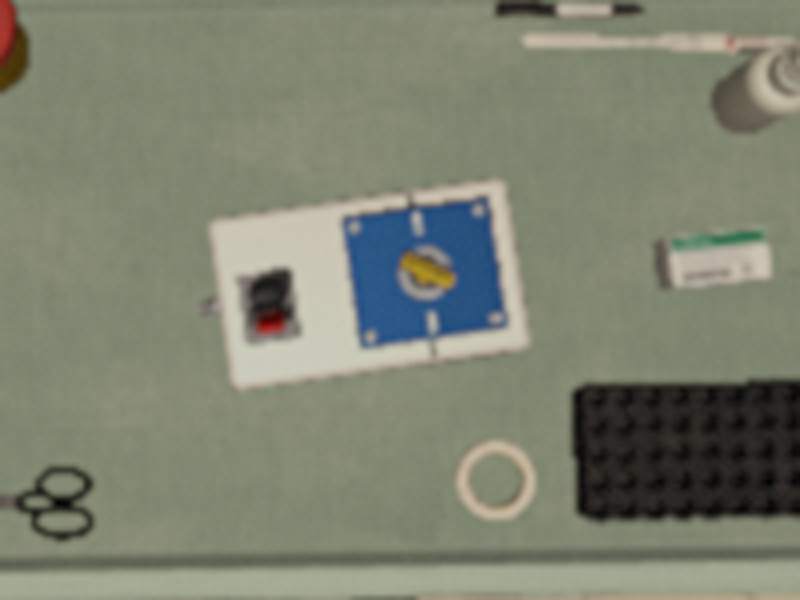

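The side and top pictures show the housing mid-table. In the top picture the trigger and grip are at about (257,202) and the cover at about (296,194). The wing is turned anticlockwise of the marks. Next I'll fit the pose.

```bash
cat > h.py <<'E'
import numpy as np,cv2
from scipy.optimize import least_squares
def proj(f,P):
    T=f["T"];P=np.atleast_2d(P);c=(P-T[:3,3])@T[:3,:3]
    return np.c_[f["fx"]*c[:,0]/c[:,2]+f["cx"],f["fy"]*c[:,1]/c[:,2]+f["cy"]]
def H(x,y,w,p):
    p=np.atleast_2d(p);c,s=np.cos(w),np.sin(w)
    return np.c_[x+c*p[:,0]-s*p[:,1],y+s*p[:,0]+c*p[:,1],p[:,2]]
def back(f,px,z):
    T=f["T"];d=T[:3,:3]@np.array([(px[0]-f["cx"])/f["fx"],(px[1]-f["cy"])/f["fy"],1]);o=T[:3,3]
    return o+d*(z-o[2])/d[2]
def masks(f,roi):
    hsv=cv2.cvtColor(f["frame"],cv2.COLOR_RGB2HSV);h,s,v=[hsv[...,i].astype(int) for i in range(3)]
    r=np.zeros(h.shape,bool);r[roi[1]:roi[3],roi[0]:roi[2]]=1
    return dict(blue=r&(h>100)&(h<125)&(s>120),yel=r&(h>15)&(h<32)&(s>120)&(v>80),red=r&((h<8)|(h>172))&(s>130)&(v>70))
E
python3 - <<'E'
from h import *
import pickle
d=pickle.load(open("d0.pkl","rb"))
C=np.array([[sx*.056,-.045+sy*.063,.102] for sx,sy in((1,1),(1,-1),(-1,-1),(-1,1))])
D=np.array([[sx*.075,sy*.130,.070] for sx,sy in((1,1),(1,-1),(-1,-1),(-1,1))])
rois=dict(side=(210,180,310,275),top=(235,165,330,230))
obs={}
for n in rois:
    f=d[n];m=masks(f,rois[n]);print(n,{k:(v.sum(),np.argwhere(v).mean(0)[::-1]) for k,v in m.items() if v.any()})
    b=(m["blue"]|m["yel"]).astype(np.uint8);b=cv2.morphologyEx(b,cv2.MORPH_CLOSE,np.ones((5,5)))
    obs[n]=b
# render-based fit: soft mask IoU
def cost(q,ns):
    e=0
    for n in ns:
        S=8;P=proj(d[n],H(*q,C));im=np.zeros((384*2,512*2),np.uint8)
        cv2.fillPoly(im,[np.round(P*2*256+128).astype(np.int32)],1,shift=8)
        o=cv2.resize(obs[n],None,fx=2,fy=2,interpolation=cv2.INTER_NEAREST)
        e+=(im!=o).sum()/4
    return e
from scipy.optimize import minimize
for ns in(["top"],["side"],["top","side"]):
    r=min((minimize(cost,[*back(d["top"],[280.8,198.4],.07)[:2],w],args=(ns,),method="Nelder-Mead",options=dict(initial_simplex=np.array([[0,0,0],[.02,0,0],[0,.02,0],[0,0,.1]])+[*back(d["top"],[280.8,198.4],.07)[:2],w])) for w in(-.1,0,.1,.2)),key=lambda r:r.fun)
    print(ns,r.x,r.fun)
q=r.x
for n in rois:
    im=cv2.resize(d[n]["frame"][:,:,::-1],None,fx=4,fy=4,interpolation=cv2.INTER_CUBIC)
    for K in(C,D):cv2.polylines(im,[np.round(proj(d[n],H(*q,K))*4+2).astype(int)],True,(0,255,0))
    for p in ([0,-.045,.125],[0,.088,.128],[.0145,.088,.144],[-.029,.088,.143]): cv2.circle(im,tuple(np.round(proj(d[n],H(*q,p))[0]*4+2).astype(int)),3,(255,0,255),-1)
    x0,y0=(160,150) if n=="side" else (190,125)
    cv2.imwrite(f"pics/{n}_fit.png",im[y0*4:y0*4+600,x0*4:x0*4+800])
f=d["top"];m=masks(f,rois["top"])["yel"]
pts=np.array([back(f,(c,r_),.130)[:2] for r_,c in np.argwhere(m)])
u=np.linalg.svd(pts-pts.mean(0))[2][0];print("wing",pts.mean(0),np.arctan2(u[1],u[0])%np.pi, "exp",H(*q,[0,-.045,.13]))
E
```

```text
side {'blue': (np.int64(718), array([264.54874652, 228.83147632])), 'yel': (np.int64(69), array([264.37681159, 222.        ])), 'red': (np.int64(11), array([248.        , 196.27272727]))}
top {'blue': (np.int64(827), array([295.47762999, 192.57073761])), 'yel': (np.int64(56), array([296.32142857, 192.39285714])), 'red': (np.int64(19), array([257.31578947, 205.84210526]))}
['top'] [ 0.51796743 -0.08787971  0.10271727] 234.75
['side'] [ 0.51480216 -0.09121946  0.12693953] 165.5
['top', 'side'] [ 0.515098   -0.08886047  0.12430923] 410.5
wing [ 0.51734714 -0.12990971] 1.1153947268321227 exp [[ 0.52067752 -0.13351323  0.13      ]]
```

View pics/side_fit.png

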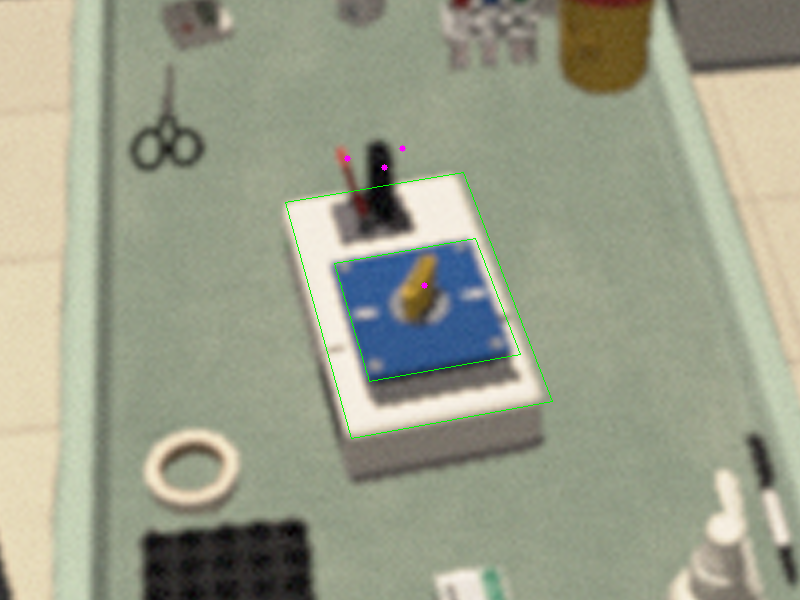

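View pics/top_fit.png

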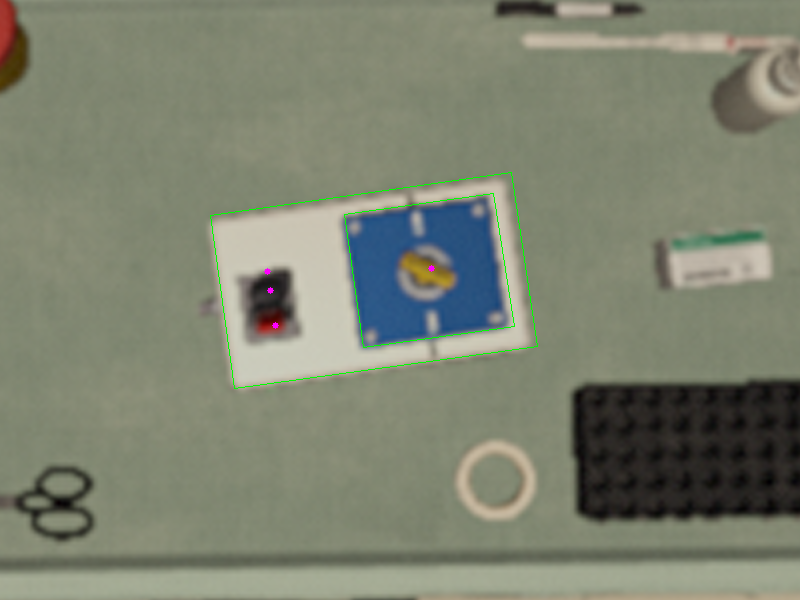

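The mask fit is off, visibly loose at the far corners. I'll refit from corners picked in the crops.

```bash
cat > fit.py <<'E'
from h import *
import pickle
d=pickle.load(open("d0.pkl","rb"))
C=np.array([[sx*.056,-.045+sy*.063,.102] for sx,sy in((1,1),(1,-1),(-1,-1),(-1,1))])
D=np.array([[sx*.075,sy*.130,.070] for sx,sy in((1,1),(1,-1),(-1,-1),(-1,1))])
O=dict(top=[(345,219),(491,196),(508,324),(362,347),(209,222),(503,180),(530,346),(235,388)],
 side=[(467,240),(510,357),(370,381),(333,262),(458,177),(541,402),(350,438),(287,203)])
off=dict(top=(190,125),side=(160,150))
M=np.r_[C,D]
def res(q,ns):
    return np.concatenate([(proj(d[n],H(*q[:3],M))-((np.array(O[n])+.5)/4-.5+off[n])).ravel() for n in ns])
if __name__=="__main__":
  for ns in(["top"],["side"],["top","side"]):
    r=least_squares(res,[.515,-.089,.12],args=(ns,),loss="soft_l1");print(ns,r.x,np.round(res(r.x,ns).reshape(-1,2),1).tolist())
  q=r.x;np.save("q.npy",q)
  for n in ("side","top"):
    im=cv2.resize(d[n]["frame"][:,:,::-1],None,fx=4,fy=4,interpolation=cv2.INTER_CUBIC)
    for K in(C,D):cv2.polylines(im,[np.round(proj(d[n],H(*q,K))*4+2).astype(int)],True,(0,255,0))
    for p in ([0,-.045,.135],[0,.088,.128],[.0045,.088,.144],[-.0255,.088,.143]): cv2.circle(im,tuple(np.round(proj(d[n],H(*q,p))[0]*4+2).astype(int)),3,(255,0,255),-1)
    x0,y0=off[n]
    cv2.imwrite(f"pics/{n}_fit2.png",im[y0*4:y0*4+600,x0*4:x0*4+800])
E
python3 fit.py
```

```text
['top'] [ 0.51256333 -0.08697385  0.13087804] [[-1.0, -0.5], [-0.2, -0.3], [0.8, 0.9], [-0.2, 0.7], [-0.5, -1.0], [1.1, -1.6], [1.2, 0.3], [-0.7, 1.0]]
['side'] [ 0.51247783 -0.09005018  0.11791017] [[1.3, -0.2], [1.2, -0.4], [-1.5, 0.3], [-0.8, 0.3], [0.7, -0.9], [1.5, 0.1], [-1.1, 0.3], [-1.2, -0.1]]
['top', 'side'] [ 0.5126018  -0.08837248  0.12500785] [[-0.5, -0.6], [0.3, -0.1], [1.2, 1.1], [0.1, 0.7], [0.0, -1.2], [1.6, -1.4], [1.5, 0.5], [-0.4, 0.8], [1.2, -0.6], [1.4, -1.0], [-1.3, -0.1], [-0.8, 0.1], [0.4, -1.3], [1.7, -0.6], [-0.7, -0.1], [-1.4, -0.3]]
```

View pics/side_fit2.png

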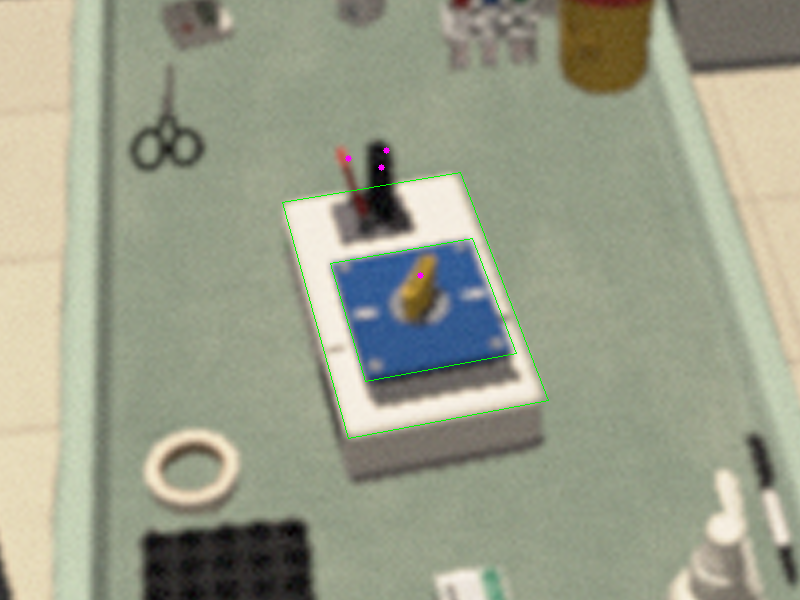

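View pics/top_fit2.png

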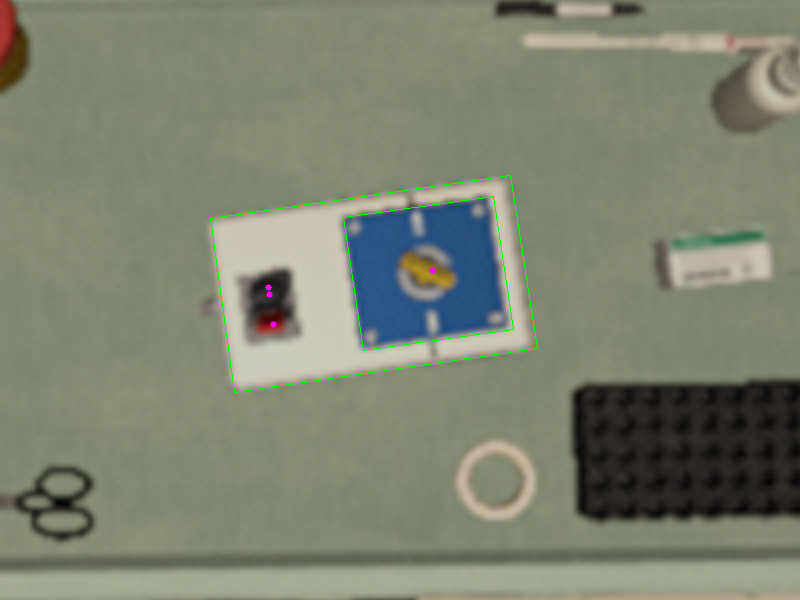

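```bash
cat > fit2.py <<'E'
from fit import *
# model: scale of housing s + joint
def res2(q,ns):
    out=[]
    for n in ns:
        P=M.copy();P[:,:2]*=q[3]
        out.append((proj(d[n],H(*q[:3],P))-((np.array(O[n])+.5)/4-.5+off[n])).ravel())
    return np.concatenate(out)
for ns in(["top"],["side"],["top","side"]):
    r=least_squares(res2,[.515,-.089,.12,1],args=(ns,),loss="soft_l1");print(ns,r.x,np.abs(r.fun).mean())
    q=r.x
    print("cover ctr",H(*q[:3],[0,-.045*q[3],.135]),"vent",H(*q[:3],[0,.088*q[3],.128]), )
    print(np.round(res2(q,ns).reshape(-1,2),1).tolist())
f=d["top"]
def tp(p,n="top"):return (np.array(p)+.5)/4-.5+off[n]
print("marks mid",back(f,tp((424.5,271.5)),.102), "wing top",back(f,tp((427,270)),.135))
g=d["side"]
print("side marks mid",back(g,tp(((366+474)/2,(314+294)/2),"side"),.102))
print("red top tv",back(f,tp((270,322)),.143),"grip top tv",back(f,tp((270,285)),.144))
print("side: red top",back(g,tp((342,152),"side"),.143),"grip top",back(g,tp((379,147),"side"),.144))
E
python3 fit2.py
```

```text
['top'] [ 0.51252831 -0.08731271  0.12955893  0.97320658] 0.3860299695581624
cover ctr [[ 0.51818639 -0.13073996  0.135     ]] vent [[ 0.50146361 -0.0023883   0.128     ]]
[[-0.7, -0.1], [-0.9, 0.3], [-0.0, 0.6], [-0.1, 0.2], [0.7, -0.6], [0.3, -0.8], [0.2, -0.1], [0.3, 0.2]]
['side'] [ 0.51239061 -0.09149999  0.1188482   0.97040421] 0.522313909664021
cover ctr [[ 0.51756829 -0.13486013  0.135     ]] vent [[ 0.50226538 -0.00670681  0.128     ]]
[[0.8, 0.4], [0.5, -0.8], [-1.1, -0.2], [-0.2, 0.7], [0.3, 0.2], [0.5, -0.4], [-0.5, -0.5], [-0.3, 0.9]]
['top', 'side'] [ 0.51252688 -0.08884783  0.12393443  0.97103624] 0.5418610682101237
cover ctr [[ 0.51792854 -0.13220931  0.135     ]] vent [[ 0.50196362 -0.00405205  0.128     ]]
[[-0.1, -0.1], [-0.3, 0.5], [0.3, 0.8], [0.3, 0.2], [1.4, -0.8], [0.8, -0.5], [0.5, 0.1], [0.7, -0.0], [0.7, -0.3], [0.5, -1.5], [-1.0, -0.9], [-0.2, 0.2], [0.0, -0.4], [0.6, -1.2], [-0.3, -1.1], [-0.5, 0.4]]
marks mid [ 0.51893727 -0.13050672  0.102     ] wing top [ 0.51786965 -0.12965855  0.135     ]
side marks mid [ 0.51823687 -0.13048115  0.102     ]
red top tv [ 0.47749089 -0.00187764  0.143     ] grip top tv [ 0.50722901 -0.00235107  0.144     ]
side: red top [0.47219833 0.00237507 0.143     ] grip top [0.50138964 0.00357541 0.144     ]
```

Picked-corner fits agree: the wing sits at about (0.518,-0.130), the vent point at (0.501,0.001) and the housing yaw is about 0.127. The wing's world angle is about 1.115. Now moving above the vent grip.

>>> move_arm --motion '[[[28, -58, 0], [0, 0, -0.11]], [[56, -117, 0], [0, 0, -0.22]], [[84, -175, 0], [0, 0, -0.33]], [[113, -234, 0], [0, 0, -0.44]], [[141, -292, 0], [0, 0, -0.55]], [[169, -350, 0], [0, 0, -0.66]], [[197, -409, 0], [0, 0, -0.77]], [[225, -467, -5], [0, 0, -0.88]], [[253, -526, -15], [0, 0, -0.99]], [[281.5, -584, -30], [0, 0, -1.085]], [[281.5, -584, -40], [0, 0, -1.085]], [[281.5, -584, -40], [0, 0, -1.085]]]' --jaw 75 --grip_force 20

```text
clock: 2.1
position: [0.501, -0.0007, 0.2155]
tool_rot: [-3.14, 0.001, 1.695]
force: [0.1, 0.5, 0.8]
grip_width: 0.0751
```

```bash
cat > look.py <<'E'
import sys
from workcell import *
import cv2
k=sys.argv[1];S=float(sys.argv[2]) if len(sys.argv)>2 else 4
o=[]
for n,(x0,y0) in (("side",(200,165)),("top",(235,160))):
    f=grab_frame(n);a=f["frame"][:,:,::-1][y0:y0+110,x0:x0+75 if n=='x' else x0+100]
    o.append(cv2.resize(a,None,fx=4,fy=4,interpolation=cv2.INTER_CUBIC))
cv2.imwrite(f"pics/l{k}.png",cv2.hconcat(o))
s=observe();print({a:s[a].round(4) if hasattr(s[a],'round') else s[a] for a in("clock","qpos","position","tool_rot","force","moment","grip_width")})
E
python3 look.py 1
```

```text
{'clock': 2.2, 'qpos': array([-0.4143,  0.4029,  0.3816,  1.978 , -0.2058,  0.7978,  0.211 ]), 'position': array([0.5008, 0.0016, 0.2164]), 'tool_rot': array([-3.1413e+00, -3.0000e-04,  1.6977e+00]), 'force': array([ 0.0615,  0.4679, -0.1388]), 'moment': array([ 0.033 ,  0.0136, -0.0162]), 'grip_width': 0.07516148295675668}
```

View pics/l1.png

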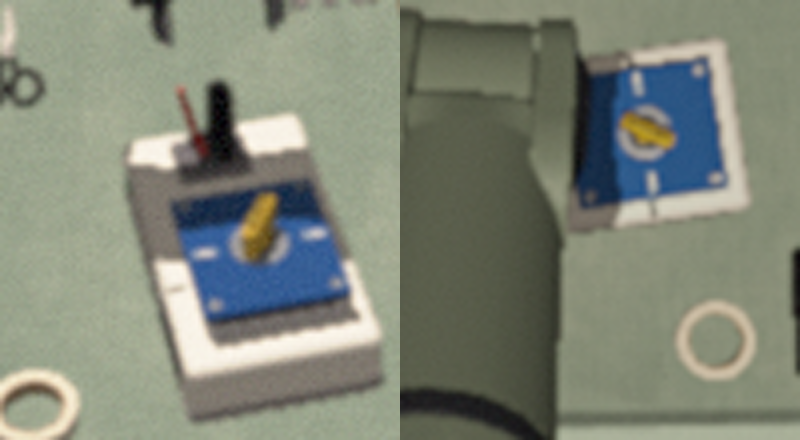

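The side picture shows the open fingers straddling the trigger and grip, with tips at about (160,25) and (272,15). I'll descend a few millimetres to the trigger side, then centre.

>>> move_arm --motion '[[[-3, 0, -25], [0, 0, 0]], [[-3, 0, -50], [0, 0, 0]], [[-3, 0, -72], [0, 0, 0]], [[-3, 0, -82], [0, 0, 0]], [[0, 0, -82], [0, 0, 0]], [[0, 0, -82], [0, 0, 0]]]'

```text
clock: 2.95
position: [0.5017, 0.0014, 0.1351]
tool_rot: [3.14, -0.0, 1.698]
force: [0.5, -0.7, 1.6]
grip_width: 0.075
```

```bash
python3 look.py 2
```

```text
{'clock': 3.05, 'qpos': array([-0.3579,  0.5328,  0.3173,  2.0388, -0.2807,  0.6096,  0.2767]), 'position': array([0.5014, 0.0013, 0.135 ]), 'tool_rot': array([ 3.1405e+00, -1.0000e-04,  1.6979e+00]), 'force': array([ 0.3333,  0.2712, -0.296 ]), 'moment': array([ 0.0436, -0.0274,  0.0832]), 'grip_width': 0.0751334520993644}
```

View pics/l2.png

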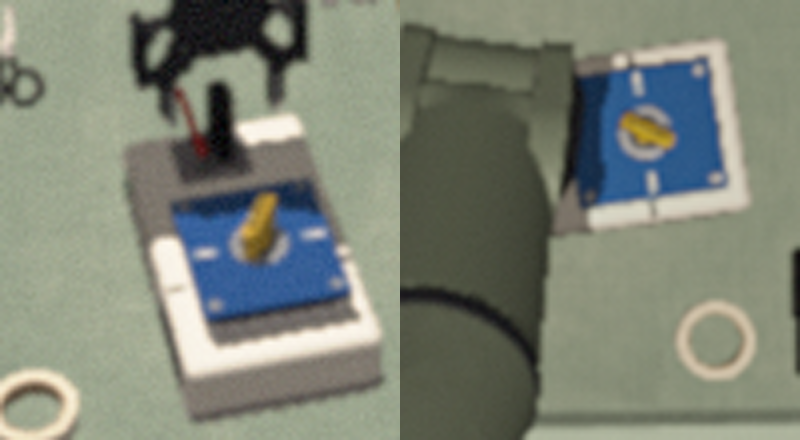

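The fingers stand either side of the trigger and grip. Closing in stages.

>>> move_arm --motion '[[[0, 0, 0], [0, 0, 0]], [[0, 0, 0], [0, 0, 0]], [[0, 0, 0], [0, 0, 0]], [[0, 0, 0], [0, 0, 0]]]' --jaw 36 --grip_force 25

```text
clock: 3.55
position: [0.4989, 0.0009, 0.1341]
tool_rot: [-3.137, -0.001, 1.697]
force: [-15.0, -1.6, 12.2]
grip_width: 0.0363
```

```bash
python3 look.py 3
```

```text
{'clock': 3.65, 'qpos': array([-0.3574,  0.5335,  0.3172,  2.0414, -0.2805,  0.6118,  0.2769]), 'position': array([0.4989, 0.0009, 0.134 ]), 'tool_rot': array([-3.1373e+00, -6.0000e-04,  1.6974e+00]), 'force': array([-15.2145,  -2.2985,  11.478 ]), 'moment': array([-0.2973,  3.0838,  0.0079]), 'grip_width': 0.03634371014420702}
```

View pics/l3.png

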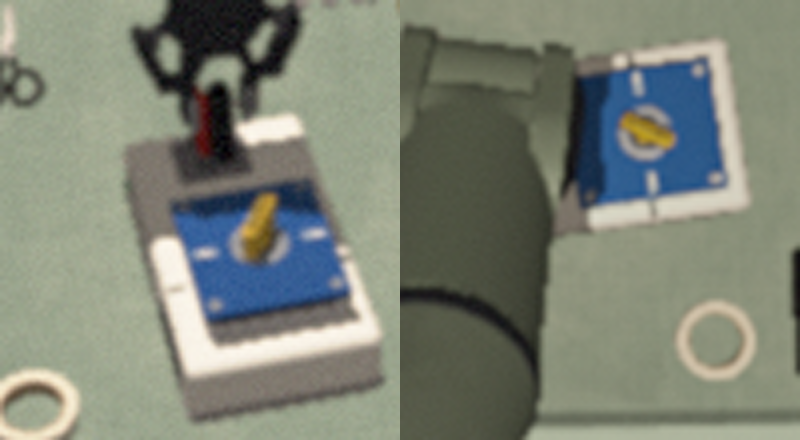

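The tool is pushed about 15 N toward -x at 36 mm, so the trigger is already against the grip and the tool sits too far to +x. I'll shift to -x and finish closing.

>>> move_arm --motion '[[[-3, 0, 0], [0, 0, 0]], [[-5, -0.6, 0], [0, 0, 0]], [[-5, -0.6, 0], [0, 0, 0]]]'

```text
clock: 4.03
position: [0.4957, 0.0006, 0.1342]
tool_rot: [-3.141, -0.0, 1.698]
force: [-3.4, 0.1, -3.2]
grip_width: 0.0358
```

>>> move_arm --motion '[[[0, 0, 0], [0, 0, 0]], [[0, 0, 0], [0, 0, 0]], [[0, 0, 0], [0, 0, 0]], [[0, 0, 0], [0, 0, 0]]]' --jaw 26

```text
clock: 4.53
position: [0.4953, 0.0005, 0.1344]
tool_rot: [-3.14, -0.0, 1.698]
force: [-8.1, -1.2, 7.6]
grip_width: 0.0278
```

```bash
python3 look.py 4
```

```text
{'clock': 4.625, 'qpos': array([-0.3584,  0.5275,  0.317 ,  2.0522, -0.2804,  0.604 ,  0.2777]), 'position': array([0.4953, 0.0005, 0.1344]), 'tool_rot': array([-3.1399e+00, -4.0000e-04,  1.6977e+00]), 'force': array([-8.5282, -2.1925,  8.0086]), 'moment': array([-0.3626,  2.4626,  0.0607]), 'grip_width': 0.027782984439016577}
```

View pics/l4.png

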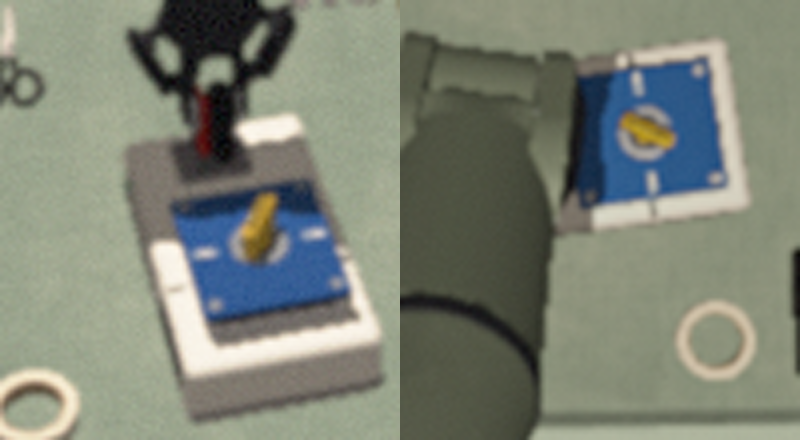

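>>> move_arm --motion '[[[0, 0, 0], [0, 0, 0]], [[0, 0, 0], [0, 0, 0]], [[0, 0, 0], [0, 0, 0]]]' --jaw 20 --grip_force 35

```text
clock: 5.0
position: [0.4953, 0.0005, 0.1344]
tool_rot: [-3.14, -0.0, 1.698]
force: [-7.9, 0.3, 8.3]
grip_width: 0.0279
```

It stopped solid at 27.9 mm with 35 N of grip, so the trigger is squeezed home. Opening.

>>> move_arm --motion '[[[0, 0, 0], [0, 0, 0]], [[0, 0, 0], [0, 0, 0]], [[0, 0, 0], [0, 0, 0]], [[0, 0, 0], [0, 0, 0]], [[0, 0, 0], [0, 0, 0]]]' --jaw 78 --grip_force 20

```text
clock: 5.62
position: [0.4962, 0.0006, 0.1344]
tool_rot: [3.141, 0.0, 1.698]
force: [-0.8, -0.3, -0.3]
grip_width: 0.0777
```

```bash
python3 look.py 5
```

```text
{'clock': 5.725, 'qpos': array([-0.3584,  0.5278,  0.3169,  2.0517, -0.2806,  0.6024,  0.2777]), 'position': array([0.4961, 0.0006, 0.1343]), 'tool_rot': array([3.1414, 0.    , 1.6978]), 'force': array([-0.2988, -0.6443,  0.3101]), 'moment': array([0.0433, 0.0004, 0.0153]), 'grip_width': 0.07831170829748738}
```

View pics/l5.png

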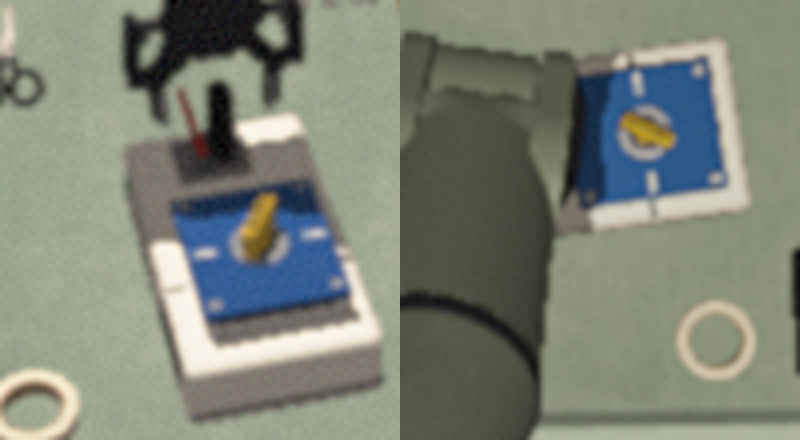

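The trigger has sprung back to its leaning rest in the side picture, at about (190,120), clear of the finger. Rising and moving over the wing.

>>> move_arm --motion '[[[0, 0, 30], [0, 0, 0]], [[0, 0, 60], [0, 0, 0]], [[0, 0, 80], [0, 0, 0]], [[5, -30, 80], [0, 0, -0.15]], [[10, -65, 80], [0, 0, -0.3]], [[16, -100, 80], [0, 0, -0.45]], [[21, -131, 75], [0, 0, -0.583]], [[21, -131, 60], [0, 0, -0.583]], [[21, -131, 60], [0, 0, -0.583]]]' --jaw 60

```text
clock: 6.85
position: [0.5164, -0.1297, 0.1933]
tool_rot: [-3.139, 0.0, 1.116]
force: [0.3, 0.2, 0.9]
grip_width: 0.0601
```

```bash
python3 look.py 6
```

```text
{'clock': 6.95, 'qpos': array([-0.2465,  0.5125,  0.5252,  1.9229, -0.3511,  0.7977,  0.0174]), 'position': array([ 0.517 , -0.1296,  0.1943]), 'tool_rot': array([-3.1410e+00, -2.0000e-04,  1.1166e+00]), 'force': array([ 0.172 , -1.1261, -0.0717]), 'moment': array([ 0.0415, -0.0032,  0.0401]), 'grip_width': 0.06005882563992918}
```

View pics/l6.png

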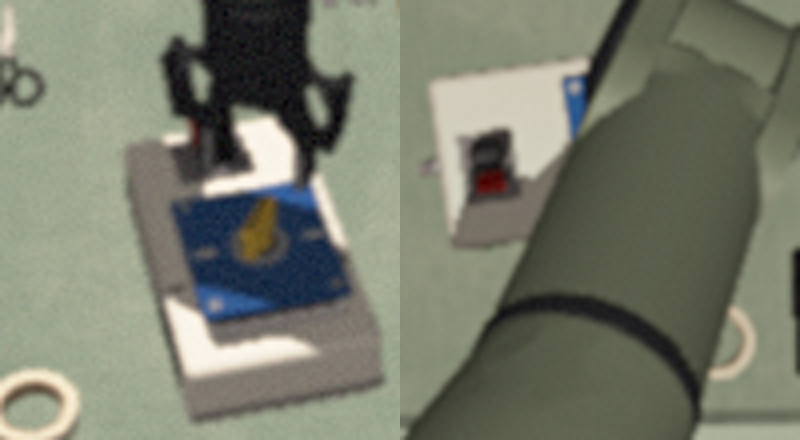

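The fingers straddle the wing. Descend and close.

>>> move_arm --motion '[[[0, -1, -20], [0, 0, 0]], [[0, -1, -40], [0, 0, 0]], [[0, -1, -55], [0, 0, 0]], [[0, -1, -62], [0, 0, 0]], [[0, -1, -62], [0, 0, 0]]]' --jaw 40

```text
clock: 7.58
position: [0.517, -0.1313, 0.1323]
tool_rot: [-3.141, 0.0, 1.115]
force: [0.6, -0.2, -0.3]
grip_width: 0.0399
```

>>> move_arm --motion '[[[0, 0, 0], [0, 0, 0]], [[0, 0, 0], [0, 0, 0]], [[0, 0, 0], [0, 0, 0]], [[0, 0, 0], [0, 0, 0]]]' --jaw 8 --grip_force 20

```text
clock: 8.07
position: [0.5163, -0.1311, 0.1325]
tool_rot: [-3.14, -0.0, 1.115]
force: [-5.7, 2.9, 3.3]
grip_width: 0.0115
```

```bash
python3 look.py 7
```

```text
{'clock': 8.175, 'qpos': array([-0.1922,  0.6039,  0.4597,  1.9638, -0.4193,  0.6691,  0.0755]), 'position': array([ 0.5163, -0.1311,  0.1325]), 'tool_rot': array([-3.1401e+00, -2.0000e-04,  1.1148e+00]), 'force': array([-6.3945,  2.3469,  3.1102]), 'moment': array([ 0.5219,  1.1027, -0.0409]), 'grip_width': 0.011610265068608834}
```

View pics/l7.png

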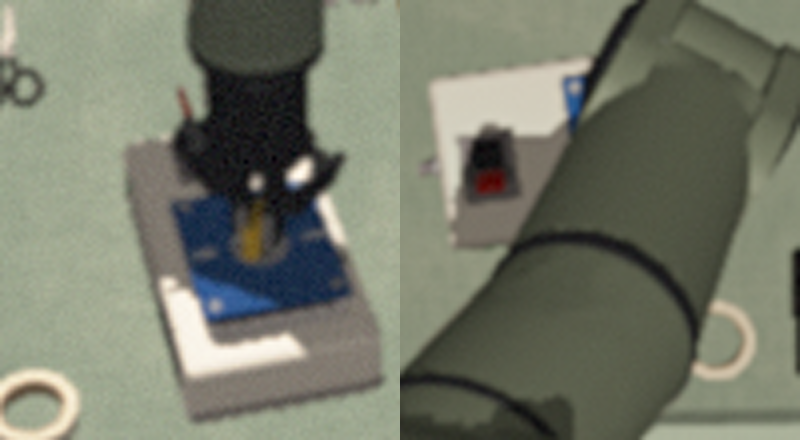

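Gripped at 11.6 mm. I'll shift to relieve the lateral force, firm the grip and turn clockwise by about half.

>>> move_arm --motion '[[[-1.5, 0.7, 0], [0, 0, 0]], [[-1.5, 0.7, 0], [0, 0, -0.08]], [[-1.5, 0.7, 0], [0, 0, -0.18]], [[-1.5, 0.7, 0], [0, 0, -0.28]], [[-1.5, 0.7, 0], [0, 0, -0.38]], [[-1.5, 0.7, 0], [0, 0, -0.48]], [[-1.5, 0.7, 0], [0, 0, -0.5]], [[-1.5, 0.7, 0], [0, 0, -0.5]]]' --grip_force 40

```text
clock: 9.18
position: [0.5159, -0.1309, 0.1326]
tool_rot: [3.141, -0.001, 0.616]
force: [2.0, -1.2, 2.6]
grip_width: 0.0114
```

```bash
python3 look.py 8
```

```text
{'clock': 9.275, 'qpos': array([-0.2841,  0.6386,  0.5962,  1.9711, -0.5497,  0.6954, -0.3005]), 'position': array([ 0.5159, -0.1309,  0.1325]), 'tool_rot': array([ 3.1408e+00, -7.0000e-04,  6.1620e-01]), 'force': array([ 3.7724, -1.0574,  3.8111]), 'moment': array([-0.388 , -0.7729,  0.0514]), 'grip_width': 0.011241157358600075}
```

Forces stay low. Turning the rest, to tool yaw of about 0.127.

>>> move_arm --motion '[[[0.5, 0, 0], [0, 0, -0.1]], [[0.5, 0, 0], [0, 0, -0.2]], [[0.5, 0, 0], [0, 0, -0.3]], [[0.5, 0, 0], [0, 0, -0.4]], [[0.5, 0, 0], [0, 0, -0.488]], [[0.5, 0, 0], [0, 0, -0.488]], [[0.5, 0, 0], [0, 0, -0.488]]]'

```text
clock: 10.15
position: [0.5159, -0.1307, 0.1323]
tool_rot: [-3.141, 0.0, 0.129]
force: [-1.0, -0.6, 3.2]
grip_width: 0.0114
```

```bash
python3 look.py 9
```

```text
{'clock': 10.25, 'qpos': array([-0.3657,  0.6857,  0.727 ,  1.9742, -0.6749,  0.7395, -0.6712]), 'position': array([ 0.5159, -0.1307,  0.1323]), 'tool_rot': array([-3.1413e+00,  1.0000e-04,  1.2840e-01]), 'force': array([-0.0573, -1.2631,  4.002 ]), 'moment': array([-0.3546, -0.0621, -0.0287]), 'grip_width': 0.011097046416370018}
```

View pics/l9.png

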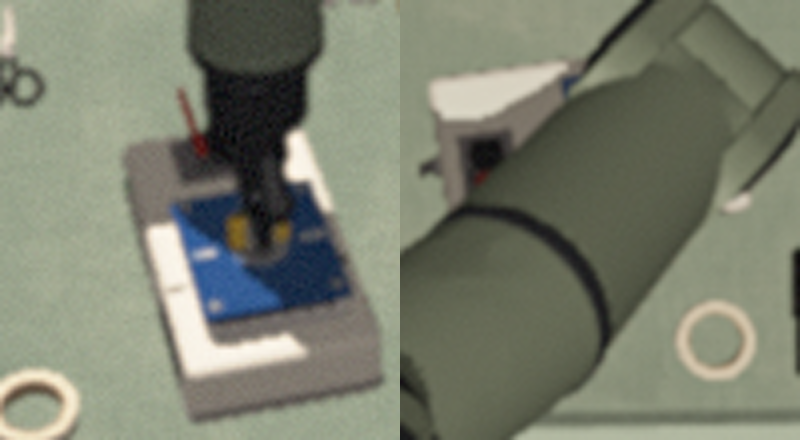

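The wing stands in line with the marks in the side picture, at about (260,235). Firming the grip and pressing down.

>>> move_arm --motion '[[[0, 0, 0], [0, 0, 0]], [[0, 0, -2], [0, 0, 0]], [[0, 0, -4], [0, 0, 0]], [[0, 0, -6], [0, 0, 0]], [[0, 0, -8], [0, 0, 0]], [[0, 0, -10], [0, 0, 0]], [[0, 0, -10], [0, 0, 0]]]' --grip_force 80

```text
clock: 11.12
position: [0.516, -0.1308, 0.1229]
tool_rot: [-3.141, -0.0, 0.127]
force: [-6.3, 1.2, 24.7]
grip_width: 0.0107
```

>>> move_arm --motion '[[[0, 0, -1], [0, 0, 0]], [[0, 0, -2], [0, 0, 0]], [[0, 0, -2], [0, 0, 0]]]'

```text
clock: 11.5
position: [0.5161, -0.1309, 0.1224]
tool_rot: [-3.14, -0.002, 0.126]
force: [-16.3, 6.9, 65.0]
grip_width: 0.0106
```

```bash
python3 look.py 10
```

```text
{'clock': 11.6, 'qpos': array([-0.3527,  0.6987,  0.7098,  1.9792, -0.6929,  0.7201, -0.6579]), 'position': array([ 0.5161, -0.1309,  0.1224]), 'tool_rot': array([-3.1399e+00, -1.9000e-03,  1.2640e-01]), 'force': array([-16.4928,   6.882 ,  65.2246]), 'moment': array([1.3547, 3.6895, 0.0211]), 'grip_width': 0.010748616662195567}
```

View pics/l10.png

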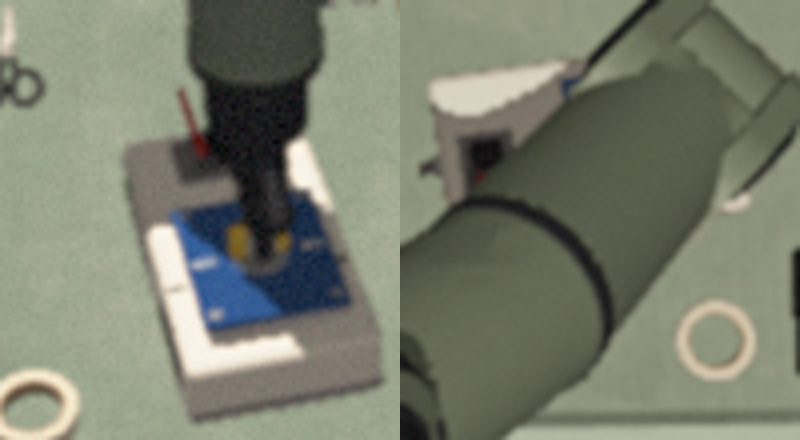

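It hit a hard stop 9.9 mm down, with force rising steeply, so the cover is home. I'll ease the push to a moderate level and verify.

>>> move_arm --motion '[[[0, 0, 1], [0, 0, 0]], [[0, 0, 1.3], [0, 0, 0]], [[0, 0, 1.3], [0, 0, 0]], [[0, 0, 1.3], [0, 0, 0]]]'

```text
clock: 12.1
position: [0.516, -0.1308, 0.1227]
tool_rot: [-3.141, -0.001, 0.127]
force: [-9.8, 3.6, 38.7]
grip_width: 0.0109
```

```bash
python3 look.py 11
python3 - <<'E'
import cv2
from workcell import *
cv2.imwrite("pics/sidefull.png",grab_frame("side")["frame"][:,:,::-1])
E
```

```text
{'clock': 12.2, 'qpos': array([-0.3541,  0.6986,  0.711 ,  1.979 , -0.6913,  0.721 , -0.6595]), 'position': array([ 0.516 , -0.1308,  0.1227]), 'tool_rot': array([-3.1406e+00, -1.0000e-03,  1.2650e-01]), 'force': array([-9.9134,  3.4197, 39.3177]), 'moment': array([0.62  , 2.1901, 0.0271]), 'grip_width': 0.011058549049535389}
```

View pics/l11.png

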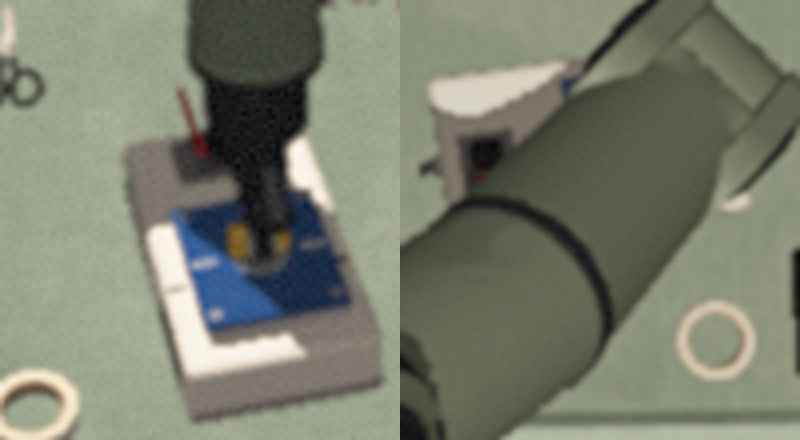

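View pics/sidefull.png

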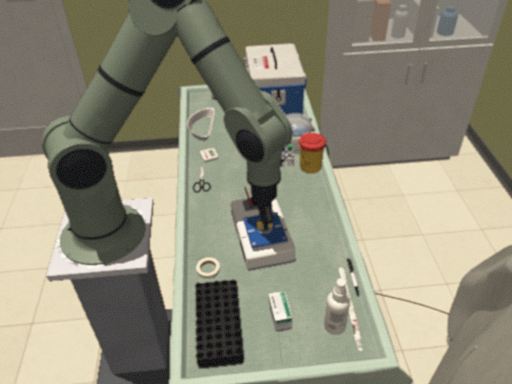

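>>> move_arm --motion '[[[0, 0, 0.4], [0, 0, 0]], [[0, 0, 0.4], [0, 0, 0]], [[0, 0, 0.4], [0, 0, 0]]]'

```text
clock: 12.62
position: [0.516, -0.1308, 0.1228]
tool_rot: [-3.141, -0.001, 0.127]
force: [-6.8, 2.6, 30.2]
grip_width: 0.011
```

```bash
python3 -c "
from workcell import *
s=observe();print(s['position'],s['force'],s['tool_rot']);print(job_done())"
```

```text
[ 0.51597201 -0.13080237  0.12280411] [-6.76636454  2.63898725 30.17843043] [-3.14081723e+00 -6.49352681e-04  1.26627444e-01]
the job is handed in; nothing more can be done
None
```

I vented the chamber, turned the yellow fastener in line with the white marks and pressed the cover home. I handed the job in at about 12.6 s with the arm still holding the cover down.

- **Trigger:** The jaws stopped solid at 27.9 mm even at 35 N grip, a little under the 29 mm expected. The picture showed the trigger upright against the grip. After I opened the jaws it leaned out at its rest position again.
- **Fastener:** I turned it clockwise by about 0.99 rad. The tool ended at yaw 0.127, which matches my estimate of the housing's yaw. The side picture showed the wing in line with the marks.
- **Cover:** It met a hard stop about 9.9 mm down, where the force rose to 65 N. I then eased off to a steady 30 N push with the tool 9.5 mm below where it started, still well above the roughly 8 N the springs need.

- **Camera disagreement:** My camera estimates were a few millimetres out at the vent grip. The contact force showed this, and I corrected by moving 5 mm before squeezing. The model also looked about 3% larger than the unit in both pictures.
- **Other things on the table:** I planned no contact with them, and those visible in the last picture looked unmoved. The saline bottle was hidden behind the arm, so I could not check it there.

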